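Catch the sample tin from the counter dispenser

TASK

On the shop counter, press down the round ejector button of the sample dispenser with one fingertip, and let the other finger stand in the chute so that it stops the little round tin that springs out, before the tin slides off the open lower end. Finish while still holding on: the button held down, and the tin at rest in the chute, clear of the bay it sprang from and leaning against that other finger. Do not pinch or lift the tin, and leave the bottle, the cup and the oil can alone.

Things in the scene. Friction and masses are not known exactly. Their poses are not given: they have to be found in the camera images.
- dispenser: Fixed counter-top dispenser on a dark wood plate (240 x 130 x 6 mm). Origin on the counter, below the middle of the gate. Its x axis is level and points down the chute to the open lower end, z is up. The button column (36 x 36 mm, 34 mm high) has its centre at x = 71, y = -62 mm. The highest part, the spring housing (x about -90 to -60 mm), is 100 mm above the counter.
- chute: Straight slippery steel chute, 18 degrees steep. Origin mid-width on its floor at the gate, 50 mm above the counter; x runs downhill along the floor, z square to the floor, y level. Floor from x = -92 mm to the open end at 125 mm (11 mm above the counter); level with the button, x = 75 mm, it is 27 mm above the counter. 53 mm wide inside; side walls 3 mm thick, 13 mm above the floor.
- gate (a point): Middle of the upper face of the gate, at floor level while up: a bar 4 mm thick, 40 mm wide, standing 5 mm proud of the chute floor when the button is up; it sinks straight down with the button. A spring kicker (1.4 N, stroke 30 mm) presses the tin against it from behind; once let go, the tin runs off the open end in under half a second unless something stands in its way.
- ejector (a joint): Travel of the ejector button in m: 0 up, 0.010 fully down. It is sprung: about 2 N to start, about 5.5 N fully down, and it comes up again when let go. The gate moves with it, straight down: at about 0.0055 m it is level with the chute floor and the tin is let go.
- button_top (a point): Centre of the top of the round aluminium button cap, 30 mm across, 46 mm above the counter when up and 36 mm when fully down; moves with the button. It is 62 mm to the side of the chute's middle line.
- tin: Round sample tin, 50 mm across and 22 mm high, about 110 g, aluminium with a paper disc on its lid. At the start it lies flat on the chute floor in the bay, its lower edge against the gate (centre 25 mm uphill of the gate) and the kicker behind it. Origin at the centre of its underside, z towards its lid.
- bottle: Loose tall green glass oil bottle, 60 mm across, 240 mm high, standing beyond the upper end of the chute. Origin at the centre of its underside.
- cup: Loose white tasting cup, 60 mm across, 45 mm high, standing on the button side of the dispenser. Origin at the centre of its underside.
- oil_can: Loose small rectangular steel oil can, 60 x 38 mm, 95 mm high with its black cap, standing on the other side of the dispenser from the button. Origin at the centre of its underside.
There are look-alikes about, which are no part of the job. Several things have the shape of the tin; the one meant has the colours described above.

How it is judged:
By the outcome, as a careful person would: the job done as asked, in the order asked, and still so for the second after the job is handed in, while the arm keeps its last pose, push and grip.
It also fails if it takes over 32 s, if anything falls off the work surface, if the arm or the gripper's body presses on something with over 40 N, if the wrist force passes 120 N, or if a joint passes its speed limit or range.

ROBOT

A 6-joint arm with a two-finger parallel gripper is mounted at the origin on the work surface. World frame = base frame: x ahead of the robot, y to its left, z up, the work surface at z = 0. Lengths are in m, angles in rad, forces in N, time in s.
With the tool pointing down it reaches from about 0.35 to 0.975 m from the base axis. Payload 4.9 kg.
Tool frame: the origin (TCP) lies between the finger pads; the fingertips stand 8 mm ahead of it and the grasp point (between the pads) lies 11 mm behind it; z points along the fingers, y is the direction in which the jaws open and shut (so a half turn about z gives the same grasp; the last joint's range is limited). The gripper opens to 85 mm and grips with 20 to 120 N. Pads are 22 mm wide; open, the fingers measure 114 mm over their backs; the gripper's body (76 mm by 85 mm) begins 54 mm behind the grasp point. The pads swing forward as they close: fully open they stand 13 mm farther back than shut.
Start: joints at [1.181, 0.053, 1.613, -0, 1.476, -0.119], TCP at [0.167, 0.602, 0.239] pointing down, gripper open.
Joint ranges: [-3.01, 3.01], [-1.01, 2.22], [0.06, 2.58], [-1.02, 4.17], [0.09, 2.62], [-3.14, 3.14]. Speed limits (rad/s): [2.57, 2.57, 3.14, 3.14, 3.14, 3.14].

INTERFACE

Orientations are given as a rotation vector (axis times angle).
In Python, from station import ctrl gives the robot as it stands. The module is installed in compiled form; this text tells all that it offers.
- The arm moves only by the shell command python3 -m creep 'ROWS' [FORCE]. ROWS is JSON, a list of rows, each an object with "hand": the opening, from 0 (shut) to 1 (fully open); "translation": the shift along the tool's x, y, z in cm, a list of three; "delta_rot": the turn, a rotation vector about the tool's x, y, z in degrees, a list of three. A call has 1 to 8 rows; each row shifts and turns the commanded pose from where the row before left it, along the tool's axes as they then stand; what a row does not reach is not made up. A row lasts 1/8 s, in which the tool goes at most 62.5 mm and 10.7 degrees, less where a joint would pass 70% of its speed; a pose out of reach is approached as far as the arm can. A call with a gripper value outside its range is refused whole. The fingers move at their own pace and stop on an object; FORCE is the grip in N (left out, the last holds). Time passes only in rows, so rows that do not move let the fingers close. It gives the time, the measured TCP pose, the force and the opening at its end, in the units of the state.
- ctrl.get_obs(): the state, without advancing time (a new reading comes with each control period).
- ctrl.get_image(name): name is "side" or "top"; returns (picture, depth): 384x512x3 uint8, red, green, blue; 384x512 float32, m along the optical axis (not along the pixel's ray), 0 where there is no reading.
- ctrl.calibration(name): a dict with "fx", "fy", "cx", "cy" (pixels), "T" (4x4, takes a point from camera to world coordinates). Camera axes: x right, y up, looking along -z (the intrinsics and any distortion apply to the point x, -y, -z); pixel columns grow to the right and rows downward; lengths in m; the calibration is good to about 2 mm. A picture is of the moment at which its call begins. calibration takes no time and is no camera call.
- ctrl.finish_job(): hands the job in, once; it reports no verdict.
The state is a dict: "t": time; "q": joint angles; "dq": joint speeds; "effort": joint torques, N m; "tool_pos": TCP position; "tool_rot": TCP orientation; "contact_force": force on the tool from outside, world axes, zero at the start; "wrist_torque": the same for the moment, N m; "opening": finger opening in m.
Only numpy, scipy, OpenCV 4.12 (cv2) and the standard library are available. Lean on these libraries where they do the work, as an engineer would, in place of code of your own. Each camera call takes 0.05 s, during which the arm holds its last target.

## Working session

There is one attempt and no reset: what is moved stays moved. The work goes in short steps, Python scripts to look and compute and a shell command to move; the robot and the scene stay as the last step left them, time stands still between calls to the robot, and variables do not carry over. Pictures are saved under pics/ and viewed, and the job is handed in when it is done.

```bash
mkdir -p pics; cat > h.py <<'E'
import numpy as np,cv2
from station import ctrl
def snap(n,tag):
    im,d=ctrl.get_image(n); cv2.imwrite(f'pics/{tag}.png',cv2.cvtColor(im,cv2.COLOR_RGB2BGR)); np.savez(f'{tag}.npz',im=im,d=d); return im,d
E
python3 - <<'E'
from h import *
for n in('side','top'):
    snap(n,n+'0'); c=ctrl.calibration(n); print(n,{k:(np.round(v,4).tolist()) for k,v in c.items()})
print(ctrl.get_obs())
E
```

```text
side {'fx': 379.0806, 'fy': 379.0806, 'cx': 256.8878, 'cy': 185.4583, 'T': [[-0.9664, 0.1295, -0.2219, 0.4751], [-0.2567, -0.5264, 0.8106, 0.6606], [-0.0118, 0.8403, 0.5419, 0.4509], [0.0, 0.0, 0.0, 1.0]]}
top {'fx': 404.8473, 'fy': 404.8473, 'cx': 252.9087, 'cy': 190.2098, 'T': [[-0.0191, 0.9948, -0.1003, 0.5193], [-0.9998, -0.0199, -0.0066, 0.1263], [-0.0086, 0.1002, 0.9949, 0.8874], [0.0, 0.0, 0.0, 1.0]]}
{'t': 0.1, 'q': array([ 1.18100871e+00,  5.33321667e-02,  1.61414078e+00, -3.91532486e-05,
        1.47601852e+00, -1.19002206e-01]), 'dq': array([ 0.00079146, -0.00114929, -0.00414803,  0.00062716, -0.00254942,
        0.00071536]), 'effort': array([ 1.18274302e-04, -3.94905460e+01, -3.71362031e+01, -9.49013088e-05,
        3.99417986e-03,  1.60332888e-05]), 'tool_pos': array([0.1669816 , 0.6017119 , 0.23816984]), 'tool_rot': array([-4.23984976e-01, -3.11240541e+00,  2.90165864e-03]), 'contact_force': array([ 0.16247168, -0.33804697, -0.25348631]), 'wrist_torque': array([-0.03053008, -0.05297633, -0.02061178]), 'opening': 0.08503400153582683}
```

View pics/side0.png

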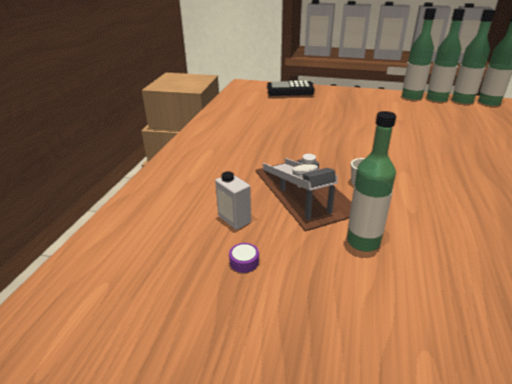

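View pics/top0.png

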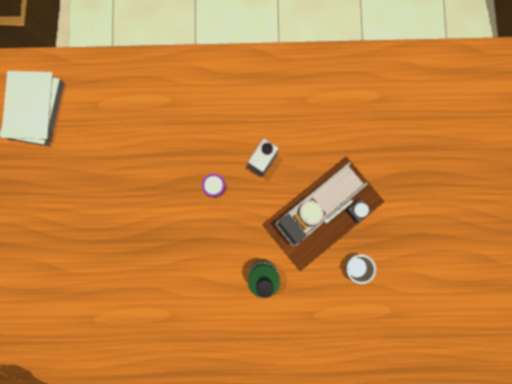

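Candidates for the tin:
- Cream disc lying in the chute, top view (311,213). This is the tin described: aluminium with a paper lid, in the bay.
- Purple-rimmed disc at (213,186) on the counter, a look-alike.
- White cup at (360,268).
- Button cap at (361,210).

I choose the first and check it in a crop.

```bash
python3 - <<'E'
from h import *
a=cv2.imread('pics/top0.png')[145:285,195:395]; cv2.imwrite('pics/top0c.png',cv2.resize(a,None,fx=4,fy=4,interpolation=cv2.INTER_CUBIC))
a=cv2.imread('pics/side0.png')[140:260,210:410]; cv2.imwrite('pics/side0c.png',cv2.resize(a,None,fx=4,fy=4,interpolation=cv2.INTER_CUBIC))
E
```

```text
(no output)
```

View pics/top0c.png

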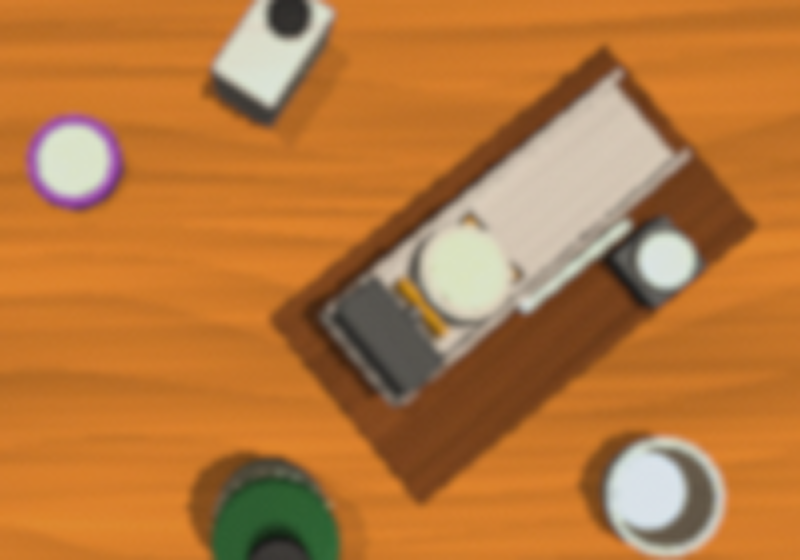

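View pics/side0c.png

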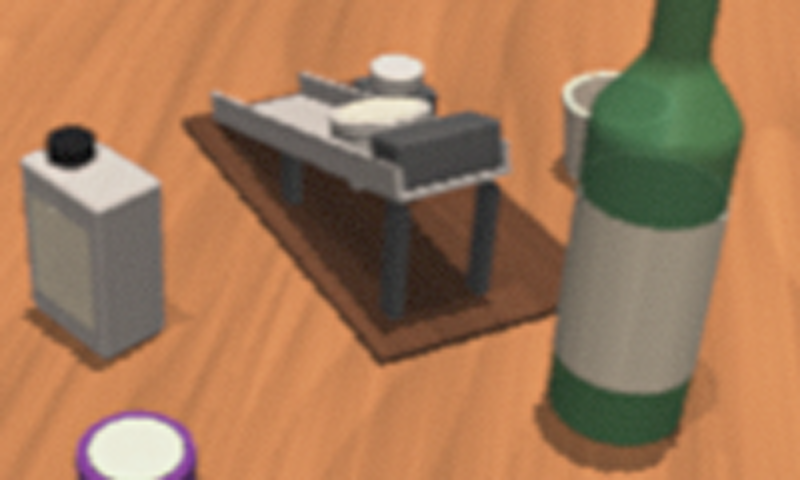

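```bash
cat >> h.py <<'E'
def ray(n,u,v):
    c=ctrl.calibration(n);T=np.array(c['T']);d=np.array([(u-c['cx'])/c['fx'],-(v-c['cy'])/c['fy'],-1.]);return T[:3,3],T[:3,:3]@d
def plane(n,u,v,z):
    o,d=ray(n,u,v);return o+d*(z-o[2])/d[2]
def tri(p,q):
    o1,d1=ray('top',*p);o2,d2=ray('side',*q);s,t=np.linalg.lstsq(np.c_[d1,-d2],o2-o1,rcond=None)[0]
    a=o1+s*d1;b=o2+t*d2;return (a+b)/2,np.linalg.norm(a-b)
def dep(n,d,u,v):
    o,r=ray(n,u,v);k=d[int(round(v))-1:int(round(v))+2,int(round(u))-1:int(round(u))+2];return o+r*np.median(k)
E
python3 - <<'E'
from h import *
np.set_printoptions(precision=4,suppress=True)
cor=[(np.array(p)+.5)/4-.5+[195,145] for p in [(607,45),(757,225),(420,503),(272,318)]]
P=np.array([plane('top',*p,.006) for p in cor]);print(P)
e=((P[0]-P[3])+(P[1]-P[2]))[:2];print('len',np.linalg.norm(e)/2,'yaw',np.degrees(np.arctan2(e[1],e[0])))
w=((P[3]-P[2])+(P[0]-P[1]))[:2];print('wid',np.linalg.norm(w)/2,np.degrees(np.arctan2(w[1],w[0])))
f=lambda x,y,o:((x+.5)/4-.5+o[0],(y+.5)/4-.5+o[1])
dt=np.load('top0.npz')['d'];ds=np.load('side0.npz')['d']
b1=f(666,261,(195,145));b2=f(397,68,(210,140))
t1=f(465,270,(195,145));t2=f(382,113,(210,140))
for n,a,b in(('but',b1,b2),('tin',t1,t2)):
    print(n,tri(a,b),dep('top',dt,*a),dep('side',ds,*b))
    
B=plane('top',*b1,.046);print('B plane',B)
# chute lower end corners (wall tips) 
yaw=np.arctan2(e[1],e[0]);ex=np.array([np.cos(yaw),np.sin(yaw)]);ey=np.array([-ex[1],ex[0]])
c=tri(b1,b2)[0][:2]; 
for c in(c,B[:2]):
    O=c-.071*ex+.062*ey; print('origin',O)
T=tri(t1,t2)[0][:2]; print('tin rel',(T-O)@ex,(T-O)@ey)
print('plate centre rel',(P.mean(0)[:2]-O)@ex,(P.mean(0)[:2]-O)@ey)
E
```

```text
[[ 0.68   -0.0751  0.006 ]
 [ 0.5791 -0.1524  0.006 ]
 [ 0.4335  0.0354  0.006 ]
 [ 0.5338  0.1125  0.006 ]]
len 0.23773918447715525 yaw -52.13047273084885
wid 0.1268060429703285 37.50185989663084
but (array([ 0.5591, -0.0924,  0.0432]), np.float64(0.0006436024395690638)) [ 0.5587 -0.0917  0.046 ] [ 0.5587 -0.0859  0.0467]
tin (array([0.5538, 0.0165, 0.0764]), np.float64(0.0017101165549593602)) [0.5546 0.017  0.0792] [0.5518 0.0264 0.0821]
B plane [ 0.5587 -0.0917  0.046 ]
origin [0.5645 0.0017]
origin [0.564  0.0024]
tin rel -0.01741000808918109 0.000654703195454625
plate centre rel 0.013064214084738714 -0.01952770711205065
```

Crop shows the cream-lidded tin at the bay, original pixel (311,212), with the kicker behind it and the gate in front. The button is at (361,210), and a white lever runs beside the chute. The triangulated tin and button positions fit the description: yaw about -52.3°, origin about (0.564, 0.002). Moving over.

```bash
python3 -m creep '[{"hand":0.56,"translation":[-5,-2.5,0],"delta_rot":[0,0,0]},{"hand":0.56,"translation":[-5,-2.5,0],"delta_rot":[0,0,0]},{"hand":0.56,"translation":[-5,-2.5,0],"delta_rot":[0,0,0]},{"hand":0.56,"translation":[-5,-2.5,0],"delta_rot":[0,0,0]},{"hand":0.56,"translation":[-5,-2.5,0],"delta_rot":[0,0,0]},{"hand":0.56,"translation":[-5,-2.5,0],"delta_rot":[0,0,0]},{"hand":0.56,"translation":[-5,-2.5,0],"delta_rot":[0,0,0]},{"hand":0.56,"translation":[-5,-2.5,0],"delta_rot":[0,0,0]}]'
cat >> h.py <<'E'
from scipy.spatial.transform import Rotation as Ro
YAW=np.radians(-52.3);EX=np.array([np.cos(YAW),np.sin(YAW),0]);EY=np.array([-EX[1],EX[0],0]);O=np.array([.5642,.002,0])
def target(xyz,pitch,roll):
    R0=np.c_[-EX,EY,[0,0,-1]];R=Ro.from_matrix(R0)*Ro.from_euler('y',pitch,degrees=True)*Ro.from_euler('x',roll,degrees=True)
    return O+EX*xyz[0]+EY*xyz[1]+[0,0,xyz[2]],R
def togo(p,R):
    s=ctrl.get_obs();Rc=Ro.from_rotvec(s['tool_rot']);np.set_printoptions(precision=3,suppress=True)
    print('pos',s['tool_pos'],'open',s['opening'],'F',s['contact_force'],'t',s['t'])
    print('turn(tool,deg)',np.degrees((Rc.inv()*R).as_rotvec()),'shift cm now-axes',100*Rc.inv().apply(p-s['tool_pos']),'target-axes',100*R.inv().apply(p-s['tool_pos']))
    d=s['tool_pos']-O;print('TCP in disp mm',1e3*np.array([d@EX,d@EY,d[2]]))
E
python3 - <<'E'
from h import *
togo(*target((.072,-.031,.160),8,4))
print(plane('top',265,285,.24))
E
```

```text
t: 1.1
tool_pos: [0.5, 0.301, 0.2388]
tool_rot: [-0.424, -3.112, 0.0]
contact_force: [-0.4, 0.3, 0.2]
opening: 0.048
pos [0.5   0.301 0.239] open 0.048003163988698534 F [-0.444  0.253  0.198] t 1.1
turn(tool,deg) [ 1.264  8.975 36.422] shift cm now-axes [-18.101 -33.879   7.88 ] target-axes [-35.539 -16.056   4.093]
TCP in disp mm [-275.806  132.028  238.805]
[0.435 0.114 0.24 ]
```

```bash
python3 -m creep '[{"hand":0.56,"translation":[-5,-1.5,0],"delta_rot":[0,0,0]},{"hand":0.56,"translation":[-5,-2,0],"delta_rot":[0,0,0]},{"hand":0.56,"translation":[-1.4,-5,0],"delta_rot":[0,0,0]},{"hand":0.56,"translation":[-1.4,-5,0],"delta_rot":[0,0,0]},{"hand":0.56,"translation":[-1.4,-5,0],"delta_rot":[0,0,0]},{"hand":0.56,"translation":[-1.4,-5,0],"delta_rot":[0,0,0]},{"hand":0.56,"translation":[-1.4,-5,0],"delta_rot":[0,0,0]},{"hand":0.56,"translation":[-1.1,-5.4,0],"delta_rot":[0,0,0]}]'
python3 - <<'E'
from h import *
togo(*target((.072,-.031,.160),8,4))
E
```

```text
t: 2.1
tool_pos: [0.5824, -0.0741, 0.2387]
tool_rot: [-0.424, -3.112, -0.0]
contact_force: [0.6, -0.8, -0.2]
opening: 0.048
pos [ 0.582 -0.074  0.239] open 0.04800026991120899 F [ 0.606 -0.769 -0.174] t 2.1
turn(tool,deg) [ 1.277  8.963 36.447] shift cm now-axes [-0.128  0.051  7.874] target-axes [-1.163  0.657  7.761]
TCP in disp mm [ 71.325 -32.144 238.742]
```

```bash
python3 -m creep '[{"hand":0.56,"translation":[0,0,0],"delta_rot":[0.32,2.24,9.1]},{"hand":0.56,"translation":[0,0,0],"delta_rot":[0.32,2.24,9.1]},{"hand":0.56,"translation":[0,0,0],"delta_rot":[0.32,2.24,9.1]},{"hand":0.56,"translation":[0,0,0],"delta_rot":[0.32,2.24,9.1]},{"hand":0.56,"translation":[-0.6,0.3,3.9],"delta_rot":[0,0,0]},{"hand":0.56,"translation":[-0.6,0.35,3.9],"delta_rot":[0,0,0]},{"hand":0.56,"translation":[0,0,0],"delta_rot":[0,0,0]}]'
python3 - <<'E'
from h import *
togo(*target((.072,-.031,.100),8,4))
for n in('top','side'):
    snap(n,n+'1')
a=cv2.imread('pics/side1.png')[60:260,200:400]; b=cv2.imread('pics/top1.png')[130:330,230:430]
cv2.imwrite('pics/c1.png',cv2.resize(np.hstack([a,b]),None,fx=2,fy=2,interpolation=cv2.INTER_CUBIC))
E
```

```text
t: 2.98
tool_pos: [0.5814, -0.072, 0.1556]
tool_rot: [-1.305, -2.676, 0.004]
contact_force: [-0.5, 0.0, 0.8]
opening: 0.0478
pos [ 0.581 -0.072  0.156] open 0.04776686942092348 F [-0.549  0.031  0.791] t 2.975
turn(tool,deg) [-0.295 -0.381  0.011] shift cm now-axes [-1.1    0.473  5.441] target-axes [-1.064  0.445  5.451]
TCP in disp mm [ 69.077 -31.637 155.636]
```

View pics/c1.png

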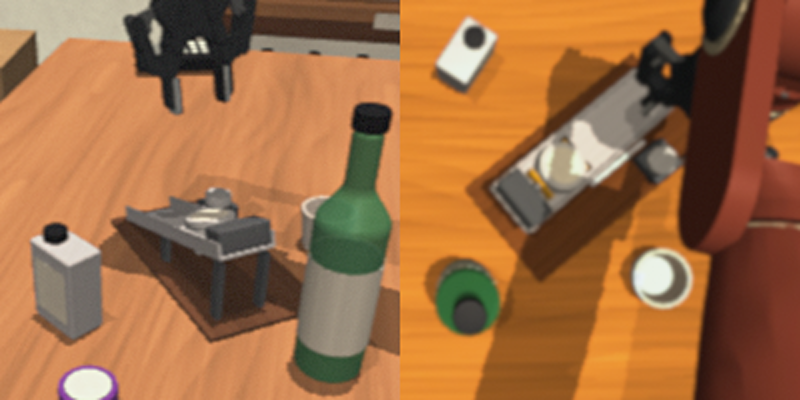

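Side crop: both fingertips show at full-image pixels around (286,115) (chute side) and (312,110) (button side). Tin, bottle, cup and can are untouched. Measuring the tips in the tool frame from depth.

```bash
python3 - <<'E'
from h import *
z=np.load('side1.npz');d=z['d'];s=ctrl.get_obs();R=Ro.from_rotvec(s['tool_rot'])
v,u=np.mgrid[60:125,255:335];c=ctrl.calibration('side');T=np.array(c['T'])
D=d[60:125,255:335]
X=np.stack([(u-c['cx'])/c['fx']*D,-(v-c['cy'])/c['fy']*D,-D],-1).reshape(-1,3);W=X@T[:3,:3].T+T[:3,3]
L=1e3*R.inv().apply(W-s['tool_pos']);m=(D.ravel()>0)&(np.abs(L)<[40,70,100]).all(1)
L=L[m];print(len(L),L.min(0),L.max(0))
for z0 in range(-30,24,4):
    k=L[(L[:,2]>=z0)&(L[:,2]<z0+4)]
    for nm,q in(('-',k[k[:,1]<0]),('+',k[k[:,1]>0])):
        if len(q): print(z0,nm,len(q),'x',q[:,0].min().round(1),q[:,0].max().round(1),'y',np.percentile(q[:,1],[5,50,95]).round(1))
E
```

```text
2041 [-16.57941306 -63.38129794 -99.98216155] [22.45987598 69.93427561  8.22337062]
-30 - 23 x -7.5 11.9 y [-35.2 -24.3 -22.2]
-30 + 21 x -4.3 12.9 y [26.6 33.3 38.7]
-26 - 18 x -8.6 13.3 y [-34.4 -23.8 -21.6]
-26 + 16 x -4.9 13.2 y [26.9 34.4 38.9]
-22 - 21 x -9.7 12.2 y [-34.8 -23.6 -22.2]
-22 + 21 x -3.8 11.3 y [26.4 34.6 39. ]
-18 - 19 x -10.8 12.1 y [-34.  -23.3 -22.2]
-18 + 21 x -6.2 14.5 y [28.  33.9 38.8]
-14 - 20 x -10.4 13.6 y [-33.5 -23.6 -21.9]
-14 + 21 x -3.2 12.9 y [25.5 34.1 38.5]
-10 - 23 x -11.8 12.2 y [-34.8 -23.9 -22.2]
-10 + 18 x -4.9 12.7 y [25.  32.1 37.9]
-6 - 16 x -3.2 12.1 y [-33.8 -25.  -22.3]
-6 + 19 x -5.1 12.5 y [26.4 33.7 39. ]
-2 - 16 x -8.9 12.6 y [-29.4 -23.6 -22.6]
-2 + 16 x -8.1 14.0 y [27.2 32.5 37. ]
2 - 13 x -8.4 13.3 y [-27.5 -22.8 -21.7]
2 + 9 x 1.7 12.1 y [26.6 31.  31.8]
6 - 7 x -8.9 9.8 y [-28.8 -23.8 -22.9]
6 + 6 x -5.4 7.9 y [30.1 31.2 32.2]
```

```bash
cat > chk.py <<'E'
from h import *
import sys
s=ctrl.get_obs();R=Ro.from_rotvec(s['tool_rot'])
M=np.c_[EX,EY,[0,0,1]]
def rep(p):
    for nm,y in(('but',-28),('chu',28)):
        for x in(-11,11):
            for yy in(-4,4):
                q=1e3*M.T@(p-O)+M.T@R.apply([x,y+yy,8]); 
                print(nm,'down' if x<0 else 'up',yy,q.round(1),'above floor',(q[2]-50+q[0]*np.tan(np.radians(18))).round(1))
def shift(x,z,y=-.0315): # place mid tip at x,y; lowest button corner at z
    tipm=O+M@np.array([x,y,0]); p=tipm-R.apply([0,0,.008]); low=min((p+R.apply(np.array([a,-28+b,8])/1e3))[2] for a in(-11,11) for b in(-4,4))
    p[2]+=z-low; print('shift cm',100*R.inv().apply(p-s['tool_pos'])); rep(p)
print('F',s['contact_force'],'t',s['t'],s['opening'])
if len(sys.argv)>2: shift(float(sys.argv[1]),float(sys.argv[2]))
else: rep(s['tool_pos'])
E
python3 chk.py .072 .050;python3 chk.py .072 .036
```

```text
F [0.08549754 0.59784946 0.62010712] t 3.075 0.047600175009787374
shift cm [-1.58678969  0.58664925 10.15056882]
but down -4 [ 83.2 -63.4  50.6] above floor 27.6
but down 4 [ 83.1 -55.4  50. ] above floor 27.0
but up -4 [ 61.4 -63.4  53.6] above floor 23.6
but up 4 [ 61.4 -55.4  53.1] above floor 23.0
chu down -4 [82.6 -7.6 46.7] above floor 23.6
chu down 4 [82.6  0.4 46.1] above floor 23.0
chu up -4 [60.9 -7.6 49.7] above floor 19.5
chu up 4 [60.8  0.4 49.2] above floor 18.9
F [0.08549754 0.59784946 0.62010712] t 3.075 0.047600175009787374
shift cm [-1.78102147  0.68298417 11.53367894]
but down -4 [ 83.2 -63.4  36.6] above floor 13.6
but down 4 [ 83.1 -55.4  36. ] above floor 13.0
but up -4 [ 61.4 -63.4  39.6] above floor 9.6
but up 4 [ 61.4 -55.4  39.1] above floor 9.0
chu down -4 [82.6 -7.6 32.7] above floor 9.6
chu down 4 [82.6  0.4 32.1] above floor 9.0
chu up -4 [60.9 -7.6 35.7] above floor 5.5
chu up 4 [60.8  0.4 35.2] above floor 4.9
```

```bash
sed -i 's/y=-.0315/y=-.033/' chk.py; python3 chk.py .070 .052|head -2
```

```text
F [0.08549754 0.59784946 0.62010712] t 3.075 0.047600175009787374
shift cm [-1.3608904   0.42529407  9.99108836]
```

```bash
python3 -m creep '[{"hand":0.56,"translation":[-0.5,0.1,2.5],"delta_rot":[0,0,0]},{"hand":0.56,"translation":[-0.4,0.1,2.5],"delta_rot":[0,0,0]},{"hand":0.56,"translation":[-0.3,0.1,2.5],"delta_rot":[0,0,0]},{"hand":0.56,"translation":[-0.16,0.13,2.4],"delta_rot":[0,0,0]},{"hand":0.56,"translation":[0,0,0],"delta_rot":[0,0,0]},{"hand":0.56,"translation":[0,0,0],"delta_rot":[0,0,0]}]'
python3 chk.py; python3 - <<'E'
from h import *
for n in('top','side'):
    snap(n,n+'2')
a=cv2.imread('pics/side2.png')[120:260,240:380]; b=cv2.imread('pics/top2.png')[150:290,250:390]
cv2.imwrite('pics/c2.png',cv2.resize(np.hstack([a,b]),None,fx=2.8,fy=2.8,interpolation=cv2.INTER_CUBIC))
E
```

```text
t: 3.82
tool_pos: [0.5838, -0.0745, 0.0627]
tool_rot: [-1.31, -2.688, 0.0]
contact_force: [0.8, -0.8, 1.0]
opening: 0.0477
F [ 0.78132615 -0.77464159  0.99346355] t 3.825 0.047669877471334034
but down -4 [ 82.7 -63.8  55.4] above floor 32.3
but down 4 [ 82.6 -55.8  54.9] above floor 31.7
but up -4 [ 60.9 -63.8  58.4] above floor 28.2
but up 4 [ 60.8 -55.8  57.8] above floor 27.6
chu down -4 [82.1 -7.9 51.7] above floor 28.4
chu down 4 [82.   0.1 51.1] above floor 27.8
chu up -4 [60.3 -7.9 54.7] above floor 24.3
chu up 4 [60.2  0.1 54.1] above floor 23.7
```

View pics/c2.png

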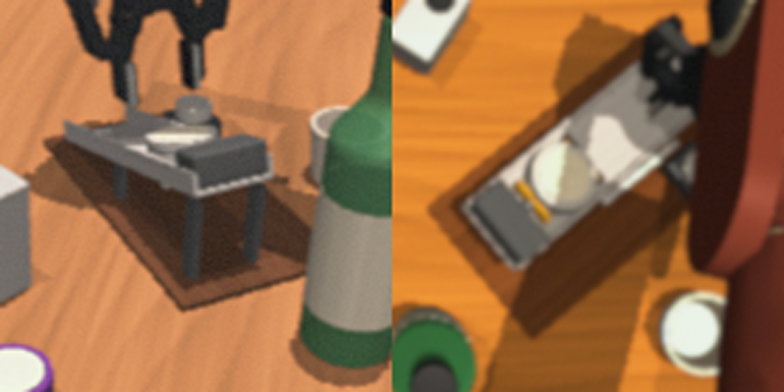

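Side crop: the button finger tip (crop 192,85) is directly above the cap (192,105), and the chute finger is above the chute at (128,105). Both are clear, and the tin is still in its bay.

```bash
python3 chk.py .070 .048
```

```text
F [ 0.29803906 -0.78767223  0.84422539] t 3.925 0.047999472308322154
shift cm [ 0.04834024 -0.06323025  0.68853627]
but down -4 [ 81.2 -64.9  48.5] above floor 24.9
but down 4 [ 81.1 -56.9  48. ] above floor 24.4
but up -4 [ 59.4 -64.9  51.5] above floor 20.8
but up 4 [ 59.3 -57.   51. ] above floor 20.3
chu down -4 [80.7 -9.  44.8] above floor 21.0
chu down 4 [80.6 -1.1 44.3] above floor 20.5
chu up -4 [58.9 -9.1 47.8] above floor 16.9
chu up 4 [58.8 -1.1 47.3] above floor 16.4
```

```bash
python3 -m creep '[{"hand":0.56,"translation":[0.02,-0.03,0.35],"delta_rot":[0,0,0]},{"hand":0.56,"translation":[0.02,-0.03,0.35],"delta_rot":[0,0,0]},{"hand":0.56,"translation":[-0.05,0.02,0.35],"delta_rot":[0,0,0]},{"hand":0.56,"translation":[0,0,0],"delta_rot":[0,0,0]},{"hand":0.56,"translation":[0,0,0],"delta_rot":[0,0,0]}]'
python3 chk.py
```

```text
t: 4.55
tool_pos: [0.5803, -0.0737, 0.0498]
tool_rot: [-1.309, -2.684, 0.002]
contact_force: [-0.5, 0.3, 0.0]
opening: 0.0477
F [-0.53704808  0.29189657  0.03206616] t 4.55 0.047733649580739314
but down -4 [ 79.9 -66.   42.5] above floor 18.5
but down 4 [ 79.8 -58.   42. ] above floor 17.9
but up -4 [ 58.1 -66.   45.6] above floor 14.5
but up 4 [ 58.  -58.   45.1] above floor 13.9
chu down -4 [ 79.3 -10.1  38.7] above floor 14.5
chu down 4 [79.2 -2.2 38.1] above floor 13.9
chu up -4 [ 57.5 -10.2  41.7] above floor 10.4
chu up 4 [57.4 -2.2 41.2] above floor 9.9
```

```bash
python3 - <<'E'
from h import *
z,d=snap('side','side3')
a=cv2.imread('pics/side3.png')[130:220,260:370]; cv2.imwrite('pics/c3.png',cv2.resize(a,None,fx=6,fy=6,interpolation=cv2.INTER_CUBIC))
E
```

```text
(no output)
```

View pics/c3.png

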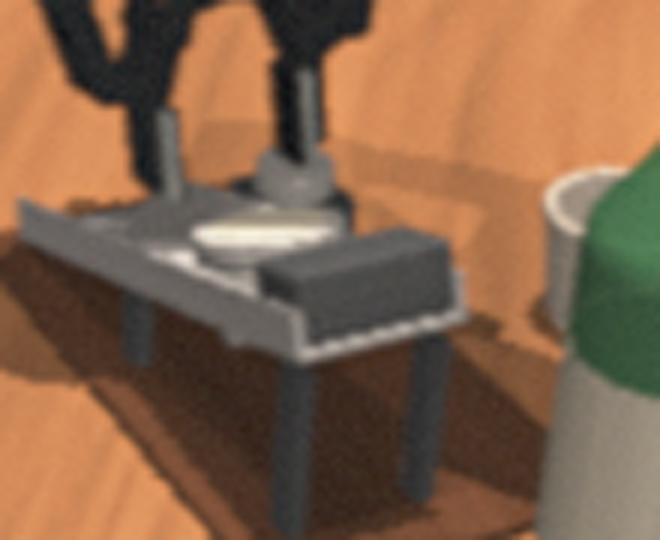

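Crop: the button finger rests at or just above the cap (295,160), slightly in front of its centre. The chute finger stands in the chute below the tin at (165,190). Pressing on.

```bash
python3 -m creep '[{"hand":0.56,"translation":[-0.05,0.02,0.35],"delta_rot":[0,0,0]},{"hand":0.56,"translation":[-0.05,0.02,0.35],"delta_rot":[0,0,0]},{"hand":0.56,"translation":[0,0,0],"delta_rot":[0,0,0]},{"hand":0.56,"translation":[0,0,0],"delta_rot":[0,0,0]}]'
python3 chk.py;python3 - <<'E'
from h import *
z,d=snap('side','side4')
a=cv2.imread('pics/side4.png')[130:220,260:370]; cv2.imwrite('pics/c4.png',cv2.resize(a,None,fx=6,fy=6,interpolation=cv2.INTER_CUBIC))
E
```

```text
t: 5.1
tool_pos: [0.5806, -0.0739, 0.043]
tool_rot: [-1.309, -2.685, 0.002]
contact_force: [-0.3, 0.3, 3.0]
opening: 0.0475
F [-0.26534691  0.33565315  3.01626689] t 5.1 0.04749543445645235
but down -4 [ 80.2 -65.9  35.8] above floor 11.9
but down 4 [ 80.1 -57.9  35.2] above floor 11.3
but up -4 [ 58.4 -65.9  38.8] above floor 7.8
but up 4 [ 58.3 -57.9  38.3] above floor 7.2
chu down -4 [ 79.6 -10.   32. ] above floor 7.8
chu down 4 [79.6 -2.1 31.4] above floor 7.3
chu up -4 [ 57.9 -10.1  35. ] above floor 3.8
chu up 4 [57.8 -2.1 34.4] above floor 3.2
```

View pics/c4.png

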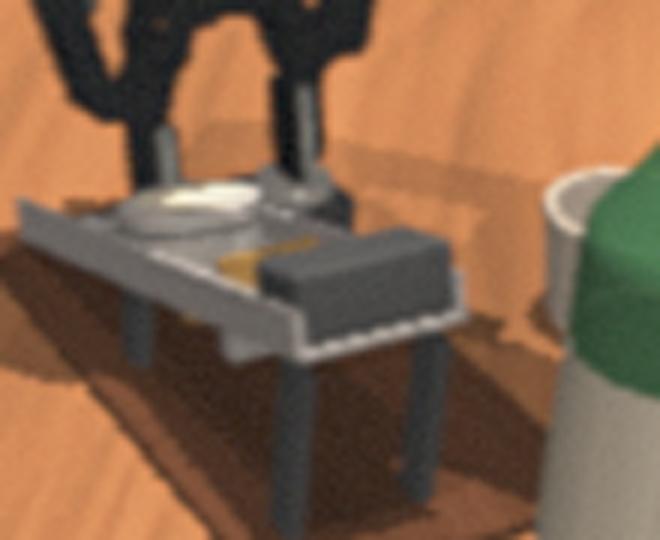

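The tin (crop 190,210) sprang out and stands against the chute finger. The button is lower but perhaps not at its stop, so I press further and roll back slightly to keep the chute finger off the floor.

```bash
python3 -m creep '[{"hand":0.56,"translation":[-0.02,0.01,0.15],"delta_rot":[-1,0,0]},{"hand":0.56,"translation":[-0.02,0.01,0.15],"delta_rot":[-1,0,0]},{"hand":0.56,"translation":[0,0,0],"delta_rot":[0,0,0]},{"hand":0.56,"translation":[0,0,0],"delta_rot":[0,0,0]},{"hand":0.56,"translation":[0,0,0],"delta_rot":[0,0,0]}]'
python3 chk.py;python3 - <<'E'
from h import *
z,d=snap('side','side5');snap('top','top5')
a=cv2.imread('pics/side5.png')[130:220,260:370]; cv2.imwrite('pics/c5.png',cv2.resize(a,None,fx=6,fy=6,interpolation=cv2.INTER_CUBIC))
for i in range(3):
    ctrl.get_image('side'); s=ctrl.get_obs(); print(s['contact_force'],s['wrist_torque'])
E
```

```text
t: 5.78
tool_pos: [0.5807, -0.0741, 0.0409]
tool_rot: [-1.319, -2.697, -0.046]
contact_force: [-2.6, 0.3, 8.3]
opening: 0.0482
F [-2.56669794  0.30049448  8.26481091] t 5.775 0.048153593372191134
but down -4 [ 80.2 -65.8  32.5] above floor 8.6
but down 4 [ 80.2 -57.8  32.2] above floor 8.3
but up -4 [ 58.4 -65.8  35.5] above floor 4.5
but up 4 [ 58.4 -57.8  35.3] above floor 4.3
chu down -4 [79.9 -9.8 30.6] above floor 6.6
chu down 4 [79.9 -1.8 30.4] above floor 6.3
chu up -4 [58.2 -9.8 33.7] above floor 2.6
chu up 4 [58.1 -1.8 33.4] above floor 2.3
[-2.35261038  0.30669441  9.24715827] [-0.13232533  0.68001446 -0.06109464]
[-1.13780223  0.10537284  9.11779656] [-0.17098357  0.6616093  -0.0239476 ]
[-2.03180591 -0.3298405   8.65761281] [-0.14793552  0.67882564 -0.07942428]
```

View pics/c5.png

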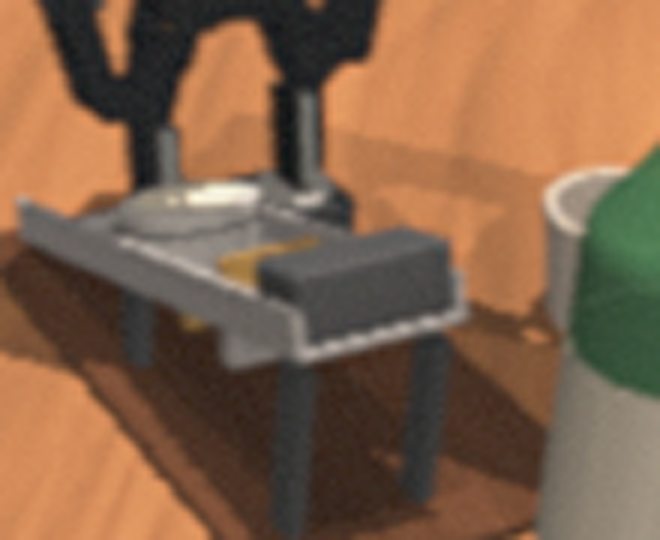

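Tin still stands at the finger. Force of about 9 N exceeds the full-travel spring force. I check the cap height and the tin's position from depth.

```bash
python3 - <<'E'
from h import *
np.set_printoptions(precision=1,suppress=True)
c=ctrl.calibration('side');T=np.array(c['T']);M=np.c_[EX,EY,[0,0,1]]
v,u=np.mgrid[130:220,260:370]
def lid(L,D,im):
    k=L[(abs(L[:,1])<30)&(L[:,0]>-40)&(L[:,0]<70)];return k
th=np.radians(18)
for f in('side0','side4','side5'):
    z=np.load(f+'.npz');D=z['d'][130:220,260:370];im=z['im'][130:220,260:370].reshape(-1,3).astype(int)
    X=np.stack([(u-c['cx'])/c['fx']*D,-(v-c['cy'])/c['fy']*D,-D],-1).reshape(-1,3);W=X@T[:3,:3].T+T[:3,3]
    L=1e3*(W-O)@M
    cap=L[(np.hypot(L[:,0]-71,L[:,1]+62)<17)&(L[:,2]>25)&(L[:,2]<60)&(im.min(1)>75)]
    print(f,'cap n',len(cap),'z pct',np.percentile(cap[:,2],[10,50,80,95]))
    xc=L[:,0]*np.cos(th)-(L[:,2]-50)*np.sin(th);zc=L[:,0]*np.sin(th)+(L[:,2]-50)*np.cos(th)
    m=(zc>17)&(zc<29)&(abs(L[:,1])<32)&(xc>-52)&(xc<75)&(im.min(1)>70)
    print(' lid n',m.sum(),'xc',np.percentile(xc[m],[2,50,98]),'y',np.percentile(L[m,1],[2,50,98]),'zc',np.percentile(zc[m],[5,50,95]))
E
```

```text
side0 cap n 110 z pct [33.9 44.6 45.7 46.4]
 lid n 163 xc [-50.1 -33.5  -5.9] y [-18.    6.9  26.3] zc [18.1 21.5 22.1]
side4 cap n 86 z pct [33.8 38.  43.2 57. ]
 lid n 156 xc [ 6.7 25.6 56.9] y [-16.7   5.1  26.7] zc [18.2 21.5 22.7]
side5 cap n 82 z pct [33.4 35.4 47.7 57.4]
 lid n 158 xc [ 7.5 26.3 57.9] y [-16.6   5.6  27.2] zc [17.7 21.5 22.7]
```

Tin spans about 7 to 57 mm downhill of the gate, flat (lid 21.5 mm above the floor), and it has not moved between pictures beyond about 1 mm. The cap has gone from about 45 mm to about 35–36 mm, which is fully down. Handing in.

```bash
python3 -c "
from station import ctrl
print(ctrl.get_obs()['t'],ctrl.get_obs()['contact_force']);print(ctrl.finish_job())"
```

```text
6.025 [-2.03180591 -0.3298405   8.65761281]
the job is handed in; nothing more can be done
None
```

I pressed the ejector button down with one fingertip and stood the other finger in the chute. It caught the tin, and I handed the job in at 6.0 s with the button still held.

Last checks, from the side camera's depth and the force reading:
- **Button:** the cap's depth reading fell from about 45 mm to about 35 mm (it should go from 46 to 36), so it looks fully down. The contact force held steady at about 9 N.
- **Tin:** it lies flat against the chute finger, from about 7 to 57 mm downhill of the gate, so it is clear of the bay. It shifted by less than 1 mm between the last two pictures.
- **Bottle, cup and oil can:** the arm never came near them. The bottle and cup looked unmoved in the last side crop; the oil can was outside that crop.

Two things did not quite agree:
- **Fingertip height:** contact came about 4 mm lower than I had worked out. I took it that the fingertips stood that much farther back at this opening.
- **Chute finger:** the moment reading puts most of the load on the button finger, but the chute finger touching the floor lightly cannot be ruled out.

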